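# Shut the week's pill box with one run of the fingertips

## Task

Run your fingertips lightly along the top of the weekly pill box from its first flap to its seventh (starting at the end where the first flap has its hinge), pushing the seven open flaps down one after another in that order until all of them lie shut. Only touch, never pinch or lift: be gentle, leave the box standing where it is, and do not disturb the jars and crockery around it.

Things in the scene. Friction and masses are not known exactly. Their poses are not given: they have to be found in the camera images.
- pillbox: weekly pill box standing loose on the table (0.45 to 0.7 kg): grey plastic tray 228 mm long (its y), 50 mm wide (its x), 30.5 mm tall with the flaps shut, seven compartments in one row at 32 mm pitch, each with a white flap. Origin: centre of the underside; z up; y runs along the row from the first flap to the seventh
- row_first (a point): point on the box at the hinge edge of the first flap, mid-width, at the height of the upper face of the shut flaps (30.5 mm above the table): the end where the row begins
- row_last (a point): point at the other end of the row, where the seventh flap's free edge lies when shut, same height
- flap1 (a joint): hinge of the first flap, rad: 0 shut flat, grows as it opens, stops at 1.75; starts 0.8 to 1.65. A plate 50 mm wide, 30 mm along the row, 2.5 mm thick, hinged across the row at its edge nearest row_first. Open, it stands over that edge (at most 61 mm above the table); pushing towards row_last shuts it, the other way opens it. Light friction hinge (0.0025 N m): stays where left, no spring
- flap2 (a joint): hinge of the second flap, rad: 0 shut flat, grows as it opens, stops at 1.75; starts 0.8 to 1.65. Same kind of flap as the first; hinge line 32 mm from row_first along the row
- flap3 (a joint): hinge of the third flap, rad: 0 shut flat, grows as it opens, stops at 1.75; starts 0.8 to 1.65. Same kind of flap as the first; hinge line 64 mm from row_first along the row
- flap4 (a joint): hinge of the fourth flap, rad: 0 shut flat, grows as it opens, stops at 1.75; starts 0.8 to 1.65. Same kind of flap as the first; hinge line 96 mm from row_first along the row
- flap5 (a joint): hinge of the fifth flap, rad: 0 shut flat, grows as it opens, stops at 1.75; starts 0.8 to 1.65. Same kind of flap as the first; hinge line 128 mm from row_first along the row
- flap6 (a joint): hinge of the sixth flap, rad: 0 shut flat, grows as it opens, stops at 1.75; starts 0.8 to 1.65. Same kind of flap as the first; hinge line 160 mm from row_first along the row
- flap7 (a joint): hinge of the seventh flap, rad: 0 shut flat, grows as it opens, stops at 1.75; starts 0.8 to 1.65. Same kind of flap as the first; hinge line 192 mm from row_first along the row
- vitamins: bystander, loose, not to be disturbed: amber jar, 54 mm across, 85 mm tall. Origin: centre of the underside
- tablets: bystander, loose, not to be disturbed: white pill jar, 38 mm across, 68 mm tall. Origin: centre of the underside
- mug: bystander, loose, not to be disturbed: white mug, 76 mm across plus handle, 85 mm tall. Origin: centre of the underside
- eggcup: bystander, loose, not to be disturbed: blue egg cup, 48 mm across, 55 mm tall. Origin: centre of the underside
- spoon: bystander, loose, not to be disturbed: steel spoon, 150 mm long, lying flat. Origin mid-length underneath
- shaker: bystander, loose, not to be disturbed: wooden pepper shaker, 40 mm across, 75 mm tall. Origin: centre of the underside

How it is judged:
By the outcome, as a careful person would: the job done as asked, in the order asked, and still so for the second after the job is handed in, with the robot touching nothing.
It also fails if it takes over 37 s, if anything falls off the work surface, if the arm or the gripper's body presses on something with over 40 N, if the wrist force passes 120 N, or if a joint passes its speed limit or range.

## Robot

A 6-joint arm with a two-finger parallel gripper is mounted at the origin on the work surface. World frame = base frame: x ahead of the robot, y to its left, z up, the work surface at z = 0. Lengths are in m, angles in rad, forces in N, time in s.
With the tool pointing down it reaches from about 0.35 to 0.725 m from the base axis. Payload 4.3 kg.
Tool frame: the origin (TCP) lies at the very end of the fingers, on their centre line; the grasp point (between the pads) lies bot.tcp_to_grasp behind it (bot.tcp_to_grasp is the distance from the TCP to the grasp point, in m); z points along the fingers, y is the line along which they close (so a half turn about z gives the same grasp; the last joint's range is limited). The gripper opens to 85 mm and grips with 20 to 120 N. Pads are 22 mm wide; open, the fingers measure 114 mm over their backs; the gripper's body (76 mm by 85 mm) begins 54 mm behind the grasp point. The pads swing forward as they close: fully open they stand 13 mm farther back than shut.
Start: joints at [1.112, 0.377, 0.081, 1.274, 0, 1.46], TCP at [0.197, 0.54, 0.231] pointing down, gripper open.
Joint ranges: [-2.72, 2.72], [-0.84, 1.66], [-1.02, 1.22], [-1.77, 2.12], [-1.37, 1.28], [-3.14, 3.14]. Speed limits (rad/s): [2.57, 2.57, 3.14, 3.14, 3.14, 3.14].

## Interface

Orientations are given as a unit quaternion [w, x, y, z].
In Python, from station import bot gives the robot as it stands.
- The arm moves only by the tool arm_command, never from a script. Its argument "motion" is a list of rows, each a list of 6 numbers: the shift along the tool's x, y, z each as a share of 0.5 m, from -1 to 1, then the turn, a rotation vector about the tool's x, y, z each as a share of 1.5 rad, from -1 to 1. In form: [[x, y, z, rx, ry, rz], ...]. A call has 1 to 8 rows; each row shifts and turns the commanded pose from where the row before left it, along the tool's axes as they then stand; what a row does not reach is not made up. A row lasts 1/10 s, in which the tool goes at most 50 mm and 8.59 degrees, less where a joint would pass 70% of its speed; a pose out of reach is approached as far as the arm can. A call with a number of a shift or a turn outside -1 to 1 is refused whole. A call with a gripper value outside its range is refused whole. "grip" is the opening, from 0 (shut) to 1 (fully open), set as the call begins (left out, the last holds). The fingers move at their own pace and stop on an object; the grip force is fixed at half the most. Time passes only in rows, so rows that do not move let the fingers close. It gives the time, the measured TCP pose, the force, the opening and the grip force at its end, in the units of the state.
- bot.get_state(): the state, without advancing time (a new reading comes with each control period).
- bot.read_camera(name): name is "scene" or "top" or "wrist"; returns the picture (480x640x3 uint8, blue, green, red); there is no depth.
- bot.camera_model(name): a dict with "fx", "fy", "cx", "cy" (pixels), "origin" and "attitude" of the camera in the world. Camera axes: x right, y down, z forward; pixel columns grow to the right and rows downward; lengths in m; the calibration is good to about 2 mm. A picture is of the moment at which its call begins: read the wrist's pose just before it. camera_model takes no time and is no camera call; for the wrist camera it gives the pose at the moment of the call.
- bot.close_job(): hands the job in; it is judged then, once.
The state is a dict: "time": time; "joint_pos": joint angles; "qd": joint speeds; "joint_torque": joint torques, N m; "position": TCP position; "ee_rot": TCP orientation; "force": force on the tool from outside, world axes, zero at the start; "moment": the same for the moment, N m; "gripper_width": finger opening in m; "grasp_force": force on a finger pad.
Only numpy, scipy, OpenCV 4.12 (cv2) and the standard library are available. Lean on these libraries where they do the work, as an engineer would, in place of code of your own. Each camera call takes 0.05 s, during which the arm holds its last target. There are 200 camera calls.

## Working session

There is one attempt and no reset: what is moved stays moved. The work goes in short steps, Python scripts to look and compute and a tool call to move; the robot and the scene stay as the last step left them, time stands still between calls to the robot, and variables do not carry over. Pictures are saved under pics/ and viewed, at most 10 in all, crops included, and the job is handed in when it is done.

Besides the shell and the picture viewer there is one more tool, called after "Emit:" by a JSON object that holds its "op" and its "data". arm_command: Moves the arm, as the interface text tells. Its arguments: {"type":"object","properties":{"motion":{"type":"array","items":{"type":"array","items":{"type":"number"}}},"grip":{"type":"number"}},"required":["motion"]}

```bash
ls; mkdir -p pics; python3 - <<'E'
from station import bot
import cv2
for n in("top","scene"):
    cv2.imwrite(f"pics/{n}0.png",bot.read_camera(n)); m=bot.camera_model(n); print(n,m)
s=bot.get_state(); print(s["time"],s["position"],s["ee_rot"],s["gripper_width"],bot.tcp_to_grasp)
E
```

```text
pics
top {'fx': 569.5632592681575, 'fy': 569.5632592681575, 'cx': 323.73757494928867, 'cy': 248.7766364126456, 'origin': array([0.42068605, 0.0777165 , 0.97313957]), 'attitude': array([-0.04791207,  0.71210625, -0.69773485,  0.06144264])}
scene {'fx': 532.040740352067, 'fy': 532.040740352067, 'cx': 312.61124661549366, 'cy': 236.9275751103225, 'origin': array([0.98180428, 0.35096526, 0.60427149]), 'attitude': array([-0.16442327,  0.42998248,  0.82629043, -0.32453686])}
0.1 [0.19627612 0.53984129 0.23044006] [-2.47951292e-04  1.73542872e-01  9.84825871e-01 -9.02716298e-04] 0.08562649304402212 0.0187
```

View pics/top0.png

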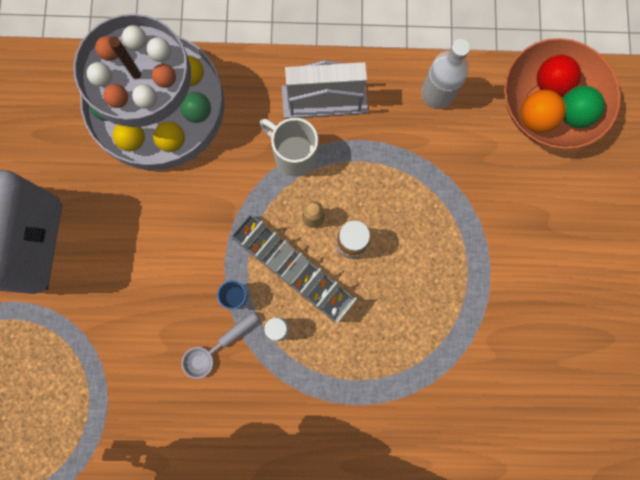

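View pics/scene0.png

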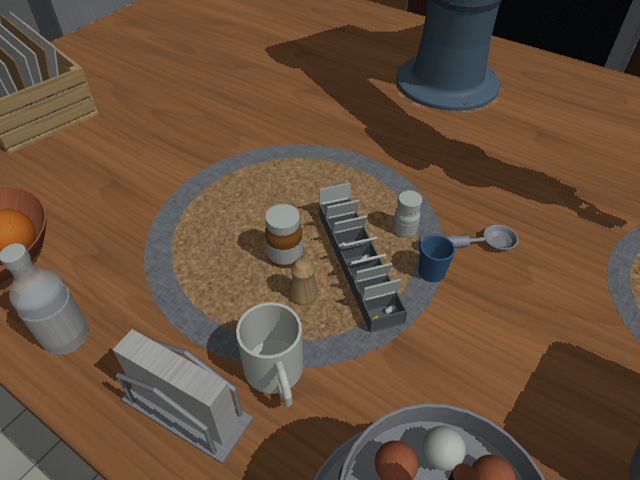

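The box runs from about (250,222) to (340,312) in the top view. In the scene view the flap at the far end (330,192) stands over the end edge, and the near end (385,320) is an open compartment. I'll enlarge both views and segment the box.

```bash
cat > h.py <<'E'
import numpy as np, cv2
from scipy.spatial.transform import Rotation as R
def rot(q): return R.from_quat([q[1],q[2],q[3],q[0]]).as_matrix()
def cast(m,u,v,z):
    d=rot(m["attitude"])@np.array([(u-m["cx"])/m["fx"],(v-m["cy"])/m["fy"],1]); o=np.array(m["origin"])
    return o+d*(z-o[2])/d[2]
def proj(m,p):
    c=rot(m["attitude"]).T@(np.array(p)-m["origin"]); return np.array([m["fx"]*c[0]/c[2]+m["cx"],m["fy"]*c[1]/c[2]+m["cy"]])
E
python3 - <<'E'
from h import *
from station import bot
m=bot.camera_model("top")
im=cv2.imread("pics/top0.png"); sc=cv2.imread("pics/scene0.png")
for n,p in dict(a=(250,222),b=(340,312),shaker=(313,208),vit=(354,232),tab=(276,329),egg=(233,294),mug=(294,145)).items():
    print(n,cast(m,*p,0.06 if n not in "ab" else .03).round(3))
a=cv2.resize(im[200:335,220:370],None,fx=5.3,fy=4.4,interpolation=cv2.INTER_CUBIC)
a=cv2.resize(im[205:330,220:370],None,fx=4.8,fy=4.8,interpolation=cv2.INTER_CUBIC)
cv2.imwrite("pics/topc.png",a)
b=cv2.resize(sc[175:335,300:450],None,fx=3.75,fy=3.75,interpolation=cv2.INTER_CUBIC); cv2.imwrite("pics/scc.png",b)
E
```

```text
a [0.611 0.186 0.03 ]
b [0.463 0.032 0.03 ]
shaker [0.631 0.08  0.06 ]
vit [0.592 0.013 0.06 ]
tab [0.433 0.135 0.06 ]
egg [0.487 0.205 0.06 ]
mug [0.737 0.114 0.06 ]
```

View pics/topc.png

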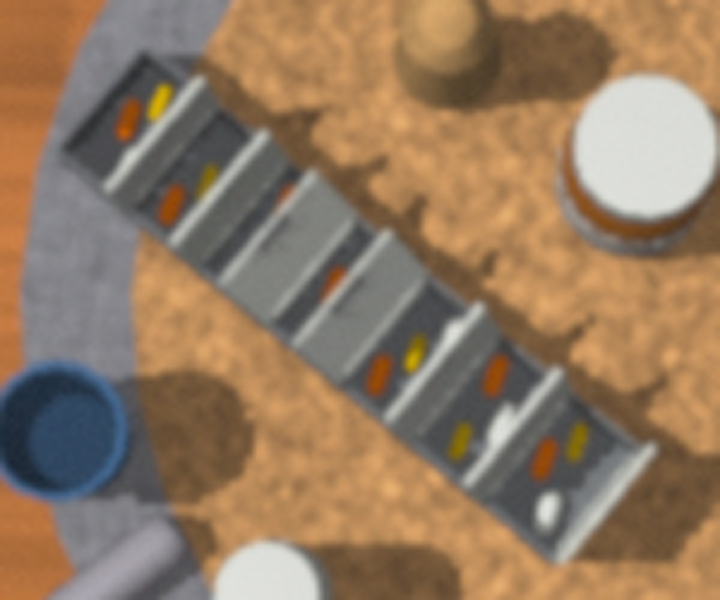

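View pics/scc.png

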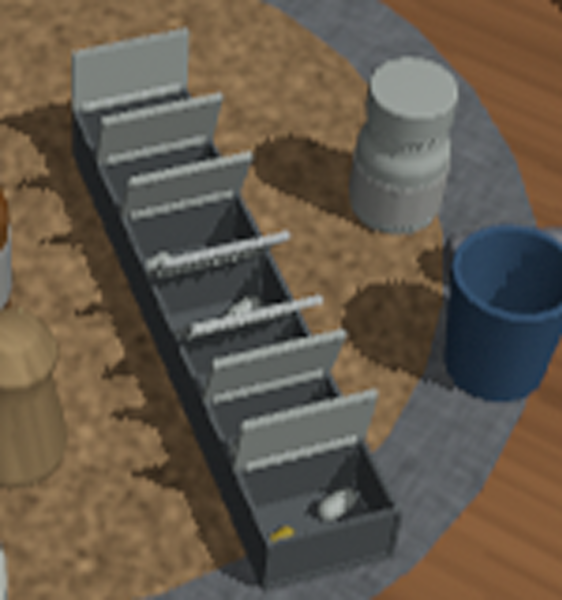

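The crops show the tray's far-end rim corners at about (146,52) and (63,148) of the top crop, with no flap standing over them. The other end, at (557,562)–(655,450), carries a standing flap, so row_first is the lower-right end. I'll turn these points into world positions and check them against the given sizes.

```bash
python3 - <<'E'
from h import *
from station import bot
m=bot.camera_model("top"); ms=bot.camera_model("scene")
T=lambda u,v,z: cast(m,220+(u+.5)/4.8-.5,205+(v+.5)/4.8-.5,z)
S=lambda u,v,z: cast(ms,300+(u+.5)/3.75-.5,175+(v+.5)/3.75-.5,z)
z=.029
A,B,C=T(146,52,z),T(63,148,z),T(557,562,z)
print("top",A,B,C,"w",np.linalg.norm(A-B),"len",np.linalg.norm(B-C), "ang",np.degrees(np.arctan2(*(B-C)[1::-1])),np.degrees(np.arctan2(*(B-A)[1::-1])))
# scene: near-end rim corners, first flap base
a,b=S(263,548,z),S(397,514,z); print("scene last",a,b,np.linalg.norm(a-b))
c=S(74,110,z); print("scene first shaker side",c,np.linalg.norm(c-a),np.degrees(np.arctan2(*(a-c)[1::-1])))
# flap hinge lines (free-edge/top) in top crop
im=cv2.imread("pics/top0.png"); hsv=cv2.cvtColor(im,cv2.COLOR_BGR2HSV)
mk=((hsv[...,1]<60)&(hsv[...,2]>40)).astype(np.uint8); mk[:, :230]=0
roi=np.zeros_like(mk); cv2.fillConvexPoly(roi,np.array([[252,208],[368,305],[345,325],[228,232]],np.int32),1)
mk&=roi; mk=cv2.morphologyEx(mk,cv2.MORPH_CLOSE,np.ones((5,5)))
cs,_=cv2.findContours(mk,0,1); c=max(cs,key=cv2.contourArea); r=cv2.minAreaRect(c); print(r,cv2.boxPoints(r))
print([cast(m,*p,.029).round(4) for p in cv2.boxPoints(r)])
E
```

```text
top [0.62245685 0.18655232 0.029     ] [0.58751631 0.21417112 0.029     ] [0.44722079 0.03910579 0.029     ] w 0.044538068687626754 len 0.2243450504765703 ang 51.29167911238337 141.6753453384971
scene last [0.62856663 0.18647402 0.029     ] [0.58999349 0.21730584 0.029     ] 0.04938105623865371
scene first shaker side [0.48771443 0.0103587  0.029     ] 0.22551263971556046 51.34813735521683
((294.280517578125, 263.5243835449219), (141.64959716796875, 34.202056884765625), 38.65980529785156) [[228.29272 232.63416]
 [249.65857 205.92683]
 [360.2683  294.4146 ]
 [338.90247 321.12195]]
[array([0.5921, 0.2218, 0.029 ]), array([0.6389, 0.1878, 0.029 ]), array([ 0.4929, -0.0011,  0.029 ]), array([0.4482, 0.0338, 0.029 ])]
```

Both views agree: the row runs at 51.3°, with a width of 45–49 mm and a length of 224–226 mm, and row_first at about (0.468, 0.026). I'll go above that end at travel height with the fingers shutting, then turn tool x along the row.

Emit:
{"op": "arm_command", "data": {"motion": [[-0.056,-0.055,0,0,0,0],[-0.056,-0.055,0,0,0,0],[-0.056,-0.055,0,0,0,0],[-0.056,-0.055,0,0,0,0],[-0.056,-0.055,0,0,0,0],[-0.056,-0.055,0,0,0,0],[-0.056,-0.055,0,0,0,0],[-0.056,-0.055,0,0,0,0]], "grip": 0}}

```text
time: 0.9
position: [0.332, 0.2555, 0.231]
ee_rot: [-0.0, 0.173, 0.985, -0.0]
force: [0.7, 0.1, 0.2]
gripper_width: -0.0
grasp_force: 0.0
```

Emit:
{"op": "arm_command", "data": {"motion": [[-0.056,-0.055,0,0,0,0],[-0.056,-0.055,0,0,0,0],[-0.056,-0.055,0,0,0,0],[-0.056,-0.055,0,0,0,0],[-0.056,-0.055,0,0,0,0],[-0.056,-0.055,0,0,0,0],[0,0,0,0,0,-0.09],[0,0,0,0,0,-0.09]]}}

```text
time: 1.7
position: [0.4334, 0.0433, 0.2308]
ee_rot: [-0.001, 0.038, 0.999, 0.0]
force: [-0.1, 0.0, 0.7]
gripper_width: 0.0001
grasp_force: 0.0
```

Emit:
{"op": "arm_command", "data": {"motion": [[0,0,0,0,0,-0.09],[0,0,0,0,0,-0.09],[0,0,0,0,0,-0.09],[0,0,0,0,0,-0.09],[0,0,0,0,0,-0.09],[0,0,0,0,0,-0.09],[0,0,0,0,0,-0.09],[0,0,0,0,0,0]]}}

```text
time: 2.5
position: [0.4329, 0.0446, 0.2309]
ee_rot: [-0.0, -0.42, 0.908, 0.0]
force: [0.4, -0.4, -0.3]
gripper_width: 0.0
grasp_force: 0.0
```

```bash
python3 - <<'E'
from h import *
from station import bot
s=bot.get_state(); m=bot.camera_model("wrist")
print(s["time"],s["position"],R.from_matrix(rot(s["ee_rot"])).as_matrix().round(3).tolist(),s["gripper_width"],s["joint_pos"],s["force"])
im=bot.read_camera("wrist"); cv2.imwrite("pics/w1.png",im); print(m); np.save("w1.npy",m,allow_pickle=True)
E
```

```text
2.5 [0.43294297 0.04463391 0.23092717] [[-0.648, -0.762, -0.001], [-0.762, 0.648, 0.0], [0.001, 0.001, -1.0]] 4.9745638777310566e-05 [-4.32671672e-02  9.64792228e-02 -2.85615342e-01  1.18961281e+00
  5.95606425e-05 -9.09203034e-01] [ 0.36813509 -0.42580929 -0.34637389]
{'fx': 391.6047742461651, 'fy': 391.6047742461651, 'cx': 318.03860357266564, 'cy': 241.0293907687358, 'origin': array([ 0.37986593, -0.01814017,  0.37273632]), 'attitude': array([0.05488037, 0.34007548, 0.92645568, 0.15171251])}
```

View pics/w1.png

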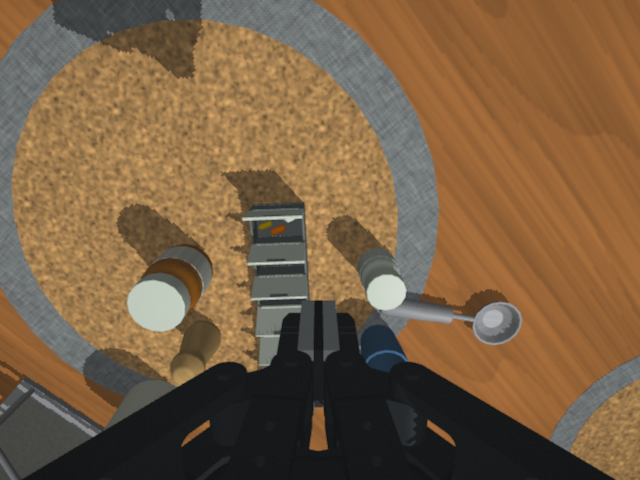

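The wrist view looks from the row_first side, with image up pointing towards row_first. The first flap is edge-on at about (245–303, 216), the tray's end rim is at about row 206, and the fingers are shut at (318,305). I'll cast the rim corners.

```bash
python3 - <<'E'
from h import *
m=np.load("w1.npy",allow_pickle=True).item()
im=cv2.imread("pics/w1.png")
print("proj first/last",proj(m,[.4679,.0263,.0305]),proj(m,[.6067,.1995,.0305]),"tip",proj(m,[.4329,.0446,.231]))
for p in [(252,206),(304,206),(309,299)]: print(p,cast(m,*p,.029).round(4), cast(m,*p,0).round(4))
c=cv2.resize(im[190:320,220:330],None,fx=4.6,fy=4.6,interpolation=cv2.INTER_CUBIC); cv2.imwrite("pics/w1c.png",c)
E
```

```text
proj first/last [274.90751179 215.69201277] [287.78944858 414.1849287 ] tip [317.84114113 320.90576123]
(252, 206) [0.4779 0.0065 0.029 ] [0.4862 0.0086 0.    ]
(304, 206) [0.4423 0.0368 0.029 ] [0.4476 0.0414 0.    ]
(309, 299) [0.4994 0.11   0.029 ] [0.5095 0.1208 0.    ]
```

View pics/w1c.png

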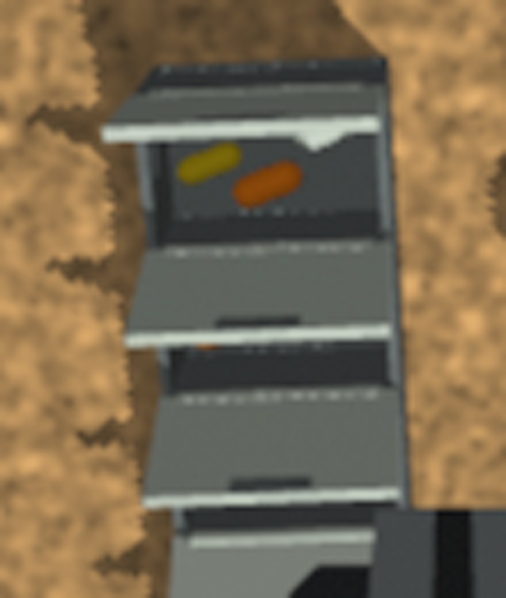

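```bash
python3 - <<'E'
from h import *
m=np.load("w1.npy",allow_pickle=True).item()
f=lambda u,v,z: cast(m,220+(u+.5)/4.6-.5,190+(v+.5)/4.6-.5,z)
a,b=f(385,60,0),f(155,70,0); print("bottom corners",a,b,np.linalg.norm(a-b),"mid",(a+b)/2)
h=[f(268,91,.0295),f(268,250,.0295),f(282,395,.0295)]
print("hinges",h,[np.linalg.norm(h[i+1]-h[i]) for i in (0,1)])
u=np.array([.6252,.7804]); n=np.array([-.7804,.6252]); r=np.array([.4679,.0263])
for p in h+[(a+b)/2]: print((p[:2]-r)@u,(p[:2]-r)@n)
E
```

```text
bottom corners [0.44589031 0.03843475 0.        ] [0.48442206 0.00857025 0.        ] 0.04875021203933849 mid [0.46515619 0.0235025  0.        ]
hinges [array([0.46218147, 0.02382201, 0.0295    ]), array([0.48428063, 0.04821962, 0.0295    ]), array([0.5034014 , 0.07364489, 0.0295    ])] [np.float64(0.03291832030014912), np.float64(0.03181270169087736)]
-0.005509042852739806 0.0029134996045166095
0.027347240672218248 0.000920708637808879
0.05914342373300898 0.0018947297875573598
-0.0038986005532396467 0.0003922770952188549
```

The hinge pitch measures 32.9 and 31.8 mm, against 32. Fusing the views puts row_first at about (0.466, 0.024), ±3 mm. Next I'll go behind flap 1 and descend.

Emit:
{"op": "arm_command", "data": {"motion": [[0,0,0,0,0,-0.02],[0.021,-0.038,0,0,0,0],[0.021,-0.038,0,0,0,0],[0,0,0.08,0,0,0],[0,0,0.08,0,0,0],[0,0,0.08,0,0,0],[0,0,0.08,0,0,0],[0,0,0,0,0,0]]}}

```text
time: 3.35
position: [0.4448, 0.0051, 0.0669]
ee_rot: [-0.004, -0.433, 0.901, 0.003]
force: [-0.8, -0.9, -0.1]
gripper_width: 0.0
grasp_force: 0.0
```

```bash
cat > st.py <<'E'
from h import *
from station import bot
s=bot.get_state(); p=s["position"]; M=rot(s["ee_rot"])
u=np.array([.6252,.7804]); n=np.array([-.7804,.6252]); r=np.array([.4663,.0243])
print(s["time"],"s %.1f lat %.1f h %.1f mm"%((p[:2]-r)@u*1e3,(p[:2]-r)@n*1e3,(p[2]-.0305)*1e3),"yaw",np.degrees(np.arctan2(M[1,0],M[0,0])),M[2].round(4),"F",s["force"].round(2))
E
python3 st.py; python3 -c "
from station import bot;import cv2
cv2.imwrite('pics/w2.png',bot.read_camera('wrist'));cv2.imwrite('pics/s2.png',cv2.resize(bot.read_camera('scene')[150:350,250:450],None,fx=3,fy=3,interpolation=2))"
```

```text
3.35 s -28.4 lat 4.8 h 36.4 mm yaw -128.69086186871178 [ 0.0053  0.009  -0.9999] F [-0.78 -0.87 -0.06]
```

View pics/s2.png

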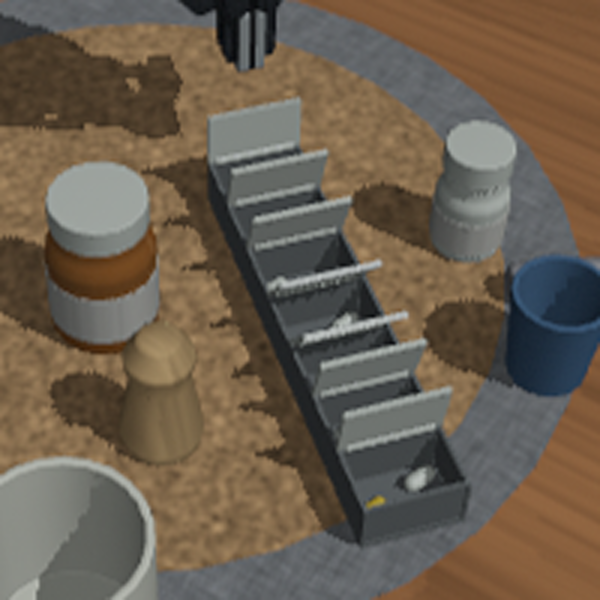

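The fingers hang behind flap 1 and clear of it, at about (245,60) of the crop. Flap 1 stands near vertical at (255,130). I'll let the arm settle and lower to h≈20 mm.

Emit:
{"op": "arm_command", "data": {"motion": [[0,0,0.016,0,0,0],[0,0,0.016,0,0,0],[0,0,0,0,0,0],[0,0,0,0,0,0]]}}

```text
time: 3.85
position: [0.4502, 0.0045, 0.0557]
ee_rot: [0.0, -0.433, 0.901, -0.0]
force: [0.3, 0.6, -0.0]
gripper_width: 0.0002
grasp_force: 0.0
```

```bash
python3 st.py
```

```text
3.85 s -25.5 lat 0.2 h 25.2 mm yaw -128.6517359974784 [-4.e-04 -5.e-04 -1.e+00] F [ 0.32  0.59 -0.04]
```

Emit:
{"op": "arm_command", "data": {"motion": [[-0.011,0,0.01,0,0,0],[-0.011,0,0,0,0,0],[-0.011,0,0.002,0,0,0],[-0.012,0,0.006,0,0,0],[-0.01,0,0.006,0,0,0],[-0.008,0,0.006,0,0,0],[-0.008,0,0.008,0,0,0],[-0.006,0,0.006,0,0,0]]}}

```text
time: 4.65
position: [0.4739, 0.0349, 0.0328]
ee_rot: [-0.0, -0.433, 0.901, 0.0]
force: [-0.3, 0.2, -0.4]
gripper_width: -0.0004
grasp_force: 0.0
```

Emit:
{"op": "arm_command", "data": {"motion": [[0,0,0,0,0,0],[0,0,0,0,0,0]]}}

```text
time: 4.85
position: [0.4738, 0.0346, 0.0331]
ee_rot: [-0.0, -0.433, 0.901, 0.0]
force: [0.1, 0.5, -0.6]
gripper_width: -0.0002
grasp_force: 0.0
```

```bash
python3 st.py; python3 -c "
from station import bot;import cv2
cv2.imwrite('pics/s3.png',cv2.resize(bot.read_camera('scene')[150:350,250:450],None,fx=3,fy=3,interpolation=2))"
```

```text
4.85 s 12.7 lat 0.6 h 2.6 mm yaw -128.6490092715903 [ 2.e-04  4.e-04 -1.e+00] F [ 0.13  0.55 -0.6 ]
```

View pics/s3.png

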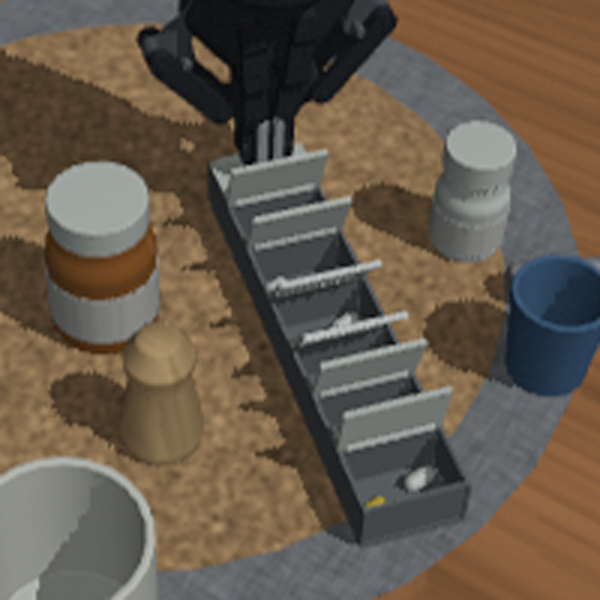

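Flap 1 is nearly flat under the tips at (265,155) and flap 2 is untouched. I'll ease down while watching the force.

Emit:
{"op": "arm_command", "data": {"motion": [[0,0,0.002,0,0,0],[0,0,0.002,0,0,0],[0,0,0,0,0,0]]}}

```text
time: 5.2
position: [0.4742, 0.0345, 0.0318]
ee_rot: [0.0, -0.433, 0.901, -0.0]
force: [-0.6, 0.2, 3.6]
gripper_width: 0.0002
grasp_force: 2.0
```

```bash
python3 st.py
```

```text
5.2 s 12.9 lat 0.2 h 1.3 mm yaw -128.66188904979248 [-6.e-04 -5.e-04 -1.e+00] F [-0.65  0.15  3.57]
```

Emit:
{"op": "arm_command", "data": {"motion": [[0,0,0.001,0,0,0],[0,0,0,0,0,0]]}}

```text
time: 5.4
position: [0.4742, 0.0345, 0.0315]
ee_rot: [0.0, -0.433, 0.901, -0.0]
force: [-2.5, 0.1, 6.9]
gripper_width: 0.0003
grasp_force: 3.7
```

```bash
python3 st.py
```

```text
5.4 s 12.9 lat 0.2 h 1.0 mm yaw -128.6590743569828 [-6.e-04 -6.e-04 -1.e+00] F [-2.46  0.11  6.89]
```

The measured contact with the closed flap is at h≈1.5 mm, and 7 N is already plenty, so flap 1 is shut. Flap 2 next: up, forward, and an arc down, ending with a light touch.

Emit:
{"op": "arm_command", "data": {"motion": [[0,0,-0.02,0,0,0],[0,0,-0.016,0,0,0],[-0.016,0,0,0,0,0],[-0.016,0,0.004,0,0,0],[-0.01,0,0.006,0,0,0],[-0.008,0,0.006,0,0,0],[-0.008,0,0.008,0,0,0],[-0.006,0,0.009,0,0,0]]}}

```text
time: 6.2
position: [0.4938, 0.0598, 0.0316]
ee_rot: [-0.0, -0.433, 0.901, 0.0]
force: [-3.1, -3.6, 6.9]
gripper_width: 0.0001
grasp_force: 4.0
```

Emit:
{"op": "arm_command", "data": {"motion": [[0,0,0,0,0,0],[0,0,0,0,0,0]]}}

```text
time: 6.4
position: [0.4936, 0.0596, 0.0319]
ee_rot: [-0.0, -0.433, 0.901, 0.0]
force: [-0.1, 0.3, 0.7]
gripper_width: -0.0
grasp_force: 0.0
```

```bash
python3 st.py; python3 -c "
from station import bot;import cv2
cv2.imwrite('pics/s4.png',cv2.resize(bot.read_camera('scene')[150:350,250:450],None,fx=3,fy=3,interpolation=2))"
```

```text
6.4 s 44.7 lat 0.8 h 1.4 mm yaw -128.64780946255826 [ 2.e-04  7.e-04 -1.e+00] F [-0.05  0.32  0.74]
```

View pics/s4.png

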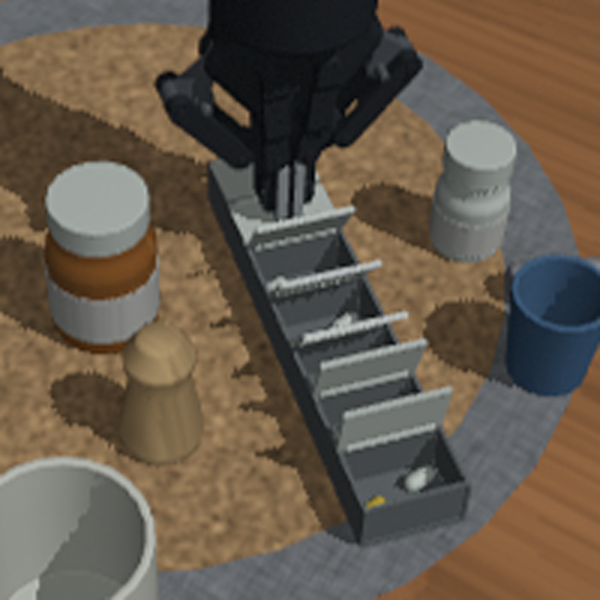

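Flap 2 is down. Flap 3 was brushed part-way down ((250,240)–(350,212)), which keeps the order, and the box end at (360,540) has not moved. I'll shorten this stroke by 3 mm and slow its end.

Emit:
{"op": "arm_command", "data": {"motion": [[0,0,-0.016,0,0,0],[0,0,-0.016,0,0,0],[-0.014,0,0,0,0,0],[-0.014,0,0.004,0,0,0],[-0.01,0,0.006,0,0,0],[-0.008,0,0.006,0,0,0],[-0.006,0,0.007,0,0,0],[-0.006,0,0.005,0,0,0]]}}

```text
time: 7.25
position: [0.5117, 0.0824, 0.0335]
ee_rot: [-0.001, -0.433, 0.901, 0.0]
force: [1.1, 0.5, -0.4]
gripper_width: 0.0
grasp_force: 0.1
```

Emit:
{"op": "arm_command", "data": {"motion": [[0,0,0.002,0,0,0],[0,0,0.002,0,0,0],[0,0,0,0,0,0]]}}

```text
time: 7.55
position: [0.5118, 0.0821, 0.0321]
ee_rot: [-0.0, -0.433, 0.901, 0.0]
force: [-0.6, -0.1, 0.3]
gripper_width: 0.0001
grasp_force: 0.0
```

```bash
python3 st.py; python3 -c "
from station import bot;import cv2
cv2.imwrite('pics/s5.png',cv2.resize(bot.read_camera('scene')[150:350,250:450],None,fx=3,fy=3,interpolation=2))"
```

```text
7.55 s 73.6 lat 0.6 h 1.6 mm yaw -128.65813779587663 [ 3.e-04  3.e-04 -1.e+00] F [-0.57 -0.06  0.28]
```

View pics/s5.png

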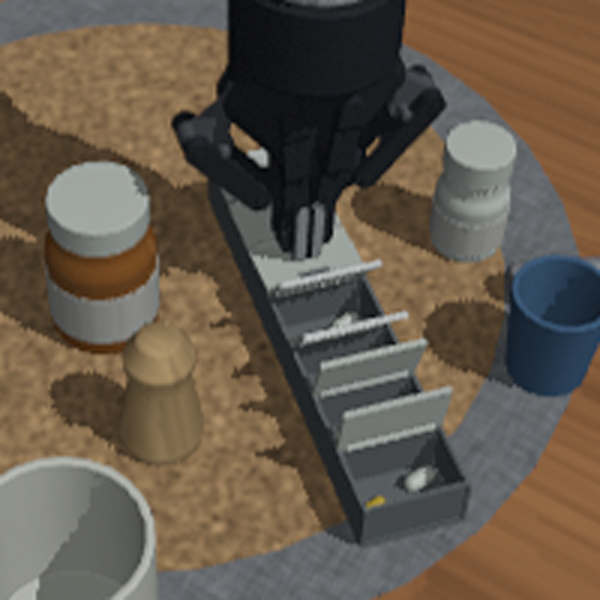

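Flap 3 lies flat under the tips, flap 4 is clear of them, and the box has not moved. I'll press 0.5 mm more, then repeat the cycle at 32 mm pitch for flap 4.

Emit:
{"op": "arm_command", "data": {"motion": [[0,0,0.001,0,0,0],[0,0,0,0,0,0]]}}

```text
time: 7.8
position: [0.5121, 0.0821, 0.0319]
ee_rot: [0.0, -0.433, 0.901, -0.0]
force: [-0.3, -1.0, 0.1]
gripper_width: -0.0
grasp_force: 0.0
```

Emit:
{"op": "arm_command", "data": {"motion": [[0,0,-0.017,0,0,0],[0,0,-0.016,0,0,0],[-0.016,0,0,0,0,0],[-0.016,0,0.004,0,0,0],[-0.01,0,0.006,0,0,0],[-0.008,0,0.006,0,0,0],[-0.008,0,0.007,0,0,0],[-0.006,0,0.005,0,0,0]]}}

```text
time: 8.6
position: [0.5318, 0.1075, 0.0335]
ee_rot: [-0.0, -0.433, 0.901, 0.0]
force: [0.0, -0.5, -0.0]
gripper_width: -0.0003
grasp_force: 0.1
```

Emit:
{"op": "arm_command", "data": {"motion": [[0,0,0.002,0,0,0],[0,0,0.002,0,0,0],[0,0,0.001,0,0,0],[0,0,0,0,0,0]]}}

```text
time: 9.0
position: [0.5319, 0.1071, 0.0318]
ee_rot: [-0.0, -0.433, 0.901, 0.0]
force: [-0.3, -0.5, -0.1]
gripper_width: 0.0
grasp_force: 0.0
```

```bash
python3 st.py; python3 - <<'E'
from h import *
from station import bot
im=bot.read_camera("scene"); cv2.imwrite("pics/s6.png",im); a=cv2.imread("pics/scene0.png")
# box near-end shift vs start
t=a[290:335,355:415]; r=cv2.matchTemplate(im[280:345,345:425],t,cv2.TM_CCOEFF_NORMED); print(cv2.minMaxLoc(r)[1::2])
E
```

```text
9.0 s 105.6 lat 0.5 h 1.3 mm yaw -128.66385834071608 [-0.e+00  1.e-04 -1.e+00] F [-0.32 -0.5  -0.13]
(0.9994558095932007, (10, 10))
```

The box has not moved (template offset zero). I'll ease down further until a light contact force shows.

Emit:
{"op": "arm_command", "data": {"motion": [[0,0,0.001,0,0,0],[0,0,0.001,0,0,0],[0,0,0,0,0,0]]}}

```text
time: 9.35
position: [0.5321, 0.1072, 0.0308]
ee_rot: [0.0, -0.433, 0.901, 0.0]
force: [0.5, 0.7, 0.6]
gripper_width: 0.0002
grasp_force: 0.0
```

```bash
python3 st.py
```

```text
9.35 s 105.8 lat 0.5 h 0.3 mm yaw -128.65686767300187 [-1.e-04 -1.e-04 -1.e+00] F [0.52 0.67 0.61]
```

Emit:
{"op": "arm_command", "data": {"motion": [[0,0,0.001,0,0,0],[0,0,0,0,0,0]]}}

```text
time: 9.55
position: [0.5321, 0.1072, 0.0305]
ee_rot: [0.0, -0.433, 0.901, -0.0]
force: [-1.0, -0.6, 2.8]
gripper_width: 0.0
grasp_force: 1.4
```

```bash
python3 st.py
```

```text
9.55 s 105.8 lat 0.4 h 0.0 mm yaw -128.65412807386454 [-2.e-04 -2.e-04 -1.e+00] F [-0.98 -0.63  2.76]
```

True contact is at h≈0 with about 3 N, so flap 4 is fully shut. Flap 5 next, ending at h≈0.

Emit:
{"op": "arm_command", "data": {"motion": [[0,0,-0.018,0,0,0],[0,0,-0.018,0,0,0],[-0.016,0,0,0,0,0],[-0.016,0,0.004,0,0,0],[-0.01,0,0.006,0,0,0],[-0.008,0,0.006,0,0,0],[-0.008,0,0.007,0,0,0],[-0.006,0,0.005,0,0,0]]}}

```text
time: 10.35
position: [0.5517, 0.1325, 0.0335]
ee_rot: [-0.001, -0.433, 0.901, 0.0]
force: [0.1, -0.2, 0.1]
gripper_width: -0.0004
grasp_force: 0.1
```

Emit:
{"op": "arm_command", "data": {"motion": [[0,0,0.002,0,0,0],[0,0,0.002,0,0,0],[0,0,0.002,0,0,0],[0,0,0.001,0,0,0],[0,0,0,0,0,0]]}}

```text
time: 10.85
position: [0.5519, 0.1322, 0.0315]
ee_rot: [0.0, -0.433, 0.901, 0.0]
force: [-2.9, 0.6, 4.5]
gripper_width: -0.0
grasp_force: 2.5
```

```bash
python3 st.py
```

```text
10.85 s 137.8 lat 0.6 h 1.0 mm yaw -128.65739375782448 [-7.e-04  1.e-04 -1.e+00] F [-2.87  0.56  4.52]
```

```bash
python3 - <<'E'
from h import *
from station import bot
ms=bot.camera_model("scene"); im=bot.read_camera("scene"); cv2.imwrite("pics/s7.png",im); a=cv2.imread("pics/scene0.png"); 
u=np.array([.6252,.7804]); n=np.array([-.7804,.6252]); r=np.array([.4663,.0243])
P=lambda s,l,h: proj(ms,[*(r+u*s/1e3+n*l/1e3),.0305+h/1e3]).round(0)
for k in (5,6): print("flap",k+1,"hinge px",P(32*k,-25,0),P(32*k,25,0),"tip90",P(32*k,-25,30),P(32*k,25,30))
d=cv2.absdiff(im,a).max(2)
for y0,y1 in((225,245),(245,255),(255,265),(265,275),(275,285),(285,295),(295,310),(310,330)):
    print(y0,y1,[(int(d[y0:y1,x:x+10].mean())) for x in range(330,420,10)])
for n_,w in dict(top="top").items():
    t=bot.read_camera("top"); b=cv2.imread("pics/top0.png"); e=cv2.absdiff(t,b).max(2)
    cv2.imwrite("pics/t7.png",t); print("top last end",[[int(e[y:y+6,x:x+6].mean()) for x in range(230,300,6)] for y in range(214,262,6)])
E
```

```text
flap 6 hinge px [353. 280.] [387. 272.] tip90 [354. 266.] [389. 258.]
flap 7 hinge px [361. 298.] [396. 290.] tip90 [362. 284.] [398. 276.]
225 245 [29, 57, 71, 64, 107, 86, 52, 27, 10]
245 255 [9, 41, 39, 31, 54, 18, 10, 9, 8]
255 265 [8, 15, 50, 67, 70, 35, 10, 7, 7]
265 275 [19, 11, 63, 23, 23, 13, 11, 8, 6]
275 285 [15, 7, 11, 8, 8, 9, 11, 11, 9]
285 295 [12, 8, 6, 9, 11, 10, 10, 10, 10]
295 310 [11, 9, 6, 8, 8, 8, 6, 9, 10]
310 330 [11, 11, 9, 6, 8, 8, 8, 9, 10]
top last end [[78, 38, 36, 44, 32, 66, 103, 115, 121, 92, 78, 76], [61, 33, 56, 64, 59, 49, 67, 119, 113, 125, 93, 85], [39, 53, 87, 85, 56, 34, 46, 57, 69, 97, 130, 106], [43, 65, 67, 57, 36, 42, 40, 55, 41, 98, 135, 130], [31, 41, 58, 42, 50, 62, 54, 21, 36, 67, 74, 108], [35, 34, 35, 54, 83, 65, 23, 28, 73, 63, 59, 92], [33, 33, 37, 40, 60, 31, 29, 47, 48, 65, 54, 72], [35, 30, 38, 86, 60, 34, 52, 48, 56, 58, 44, 80]]
```

Contact at h=1.0 here against 0 on flap 4. The front may be touching flap 6's base, so I'll lift, back off 5 mm and press again.

Emit:
{"op": "arm_command", "data": {"motion": [[0,0,-0.008,0,0,0],[0.01,0,0,0,0,0],[0,0,0.004,0,0,0],[0,0,0.002,0,0,0],[0,0,0.001,0,0,0],[0,0,0,0,0,0]]}}

```text
time: 11.55
position: [0.5486, 0.128, 0.0313]
ee_rot: [-0.0, -0.433, 0.901, -0.0]
force: [-1.7, -1.0, 2.8]
gripper_width: 0.0002
grasp_force: 1.4
```

```bash
python3 st.py
```

```text
11.55 s 132.4 lat 0.6 h 0.8 mm yaw -128.6583883969203 [ 7.e-04  1.e-04 -1.e+00] F [-1.72 -1.01  2.83]
```

Emit:
{"op": "arm_command", "data": {"motion": [[0,0,0.001,0,0,0],[0,0,0.001,0,0,0],[0,0,0,0,0,0]]}}

```text
time: 11.85
position: [0.5487, 0.128, 0.031]
ee_rot: [-0.0, -0.433, 0.901, -0.0]
force: [-4.4, -1.8, 8.4]
gripper_width: -0.0
grasp_force: 4.5
```

```bash
python3 st.py
```

```text
11.85 s 132.4 lat 0.6 h 0.5 mm yaw -128.6543962204767 [ 5.e-04 -2.e-04 -1.e+00] F [-4.4  -1.85  8.36]
```

The contact is solid here too, so flap 5 is shut at its stop. Now flap 6.

Emit:
{"op": "arm_command", "data": {"motion": [[0,0,-0.018,0,0,0],[0,0,-0.018,0,0,0],[-0.02,0,0,0,0,0],[-0.02,0,0.004,0,0,0],[-0.012,0,0.006,0,0,0],[-0.008,0,0.006,0,0,0],[-0.008,0,0.007,0,0,0],[-0.006,0,0.005,0,0,0]]}}

```text
time: 12.65
position: [0.5717, 0.1574, 0.0334]
ee_rot: [-0.001, -0.433, 0.901, 0.0]
force: [-0.2, 0.0, 0.2]
gripper_width: -0.0001
grasp_force: 0.1
```

Emit:
{"op": "arm_command", "data": {"motion": [[0,0,0.002,0,0,0],[0,0,0.002,0,0,0],[0,0,0.001,0,0,0],[0,0,0.001,0,0,0],[0,0,0,0,0,0]]}}

```text
time: 13.15
position: [0.5721, 0.1576, 0.0319]
ee_rot: [0.0, -0.433, 0.901, 0.0]
force: [-1.9, 1.5, 5.2]
gripper_width: -0.0001
grasp_force: 2.2
```

```bash
python3 st.py
```

```text
13.15 s 170.1 lat 0.8 h 1.4 mm yaw -128.64121119641058 [-1.2e-03  3.0e-04 -1.0e+00] F [-1.91  1.47  5.17]
```

Flap 6 is shut at 5 N contact. Now flap 7.

Emit:
{"op": "arm_command", "data": {"motion": [[0,0,-0.017,0,0,0],[0,0,-0.017,0,0,0],[-0.016,0,0,0,0,0],[-0.016,0,0.004,0,0,0],[-0.01,0,0.006,0,0,0],[-0.008,0,0.006,0,0,0],[-0.008,0,0.007,0,0,0],[-0.008,0,0.005,0,0,0]]}}

```text
time: 13.95
position: [0.5923, 0.1831, 0.0334]
ee_rot: [-0.001, -0.433, 0.901, 0.0]
force: [-0.9, 0.2, 0.4]
gripper_width: 0.0002
grasp_force: 0.0
```

Emit:
{"op": "arm_command", "data": {"motion": [[0,0,0.002,0,0,0],[0,0,0.002,0,0,0],[0,0,0.001,0,0,0],[0,0,0.001,0,0,0],[0,0,0,0,0,0]]}}

```text
time: 14.45
position: [0.5926, 0.1828, 0.0314]
ee_rot: [0.0, -0.433, 0.901, 0.0]
force: [0.4, -0.1, 0.2]
gripper_width: -0.0003
grasp_force: 0.0
```

```bash
python3 st.py
```

```text
14.45 s 202.7 lat 0.6 h 0.9 mm yaw -128.66420937361326 [-1.e-04 -0.e+00 -1.e+00] F [ 0.41 -0.06  0.18]
```

Emit:
{"op": "arm_command", "data": {"motion": [[0,0,0.001,0,0,0],[0,0,0.001,0,0,0],[0,0,0,0,0,0]]}}

```text
time: 14.75
position: [0.5927, 0.1829, 0.0306]
ee_rot: [0.0, -0.433, 0.901, -0.0]
force: [-0.8, -0.5, 1.6]
gripper_width: -0.0
grasp_force: 1.0
```

```bash
python3 st.py
```

```text
14.75 s 202.8 lat 0.5 h 0.1 mm yaw -128.65448414466 [-3.e-04 -2.e-04 -1.e+00] F [-0.76 -0.47  1.61]
```

Emit:
{"op": "arm_command", "data": {"motion": [[0,0,0.001,0,0,0],[0,0,0,0,0,0]]}}

```text
time: 14.95
position: [0.5927, 0.1829, 0.0306]
ee_rot: [0.0, -0.433, 0.901, -0.0]
force: [-1.7, -0.6, 6.3]
gripper_width: 0.0001
grasp_force: 2.7
```

```bash
python3 st.py
```

```text
14.95 s 202.8 lat 0.5 h 0.1 mm yaw -128.65320298178565 [-4.e-04 -4.e-04 -1.e+00] F [-1.67 -0.6   6.29]
```

All seven flaps have been pushed down by 15 s. I'll lift, go back at safe height, and lightly re-press from flap 1 to confirm each is at its stop. First, an image check with the gripper away.

Emit:
{"op": "arm_command", "data": {"motion": [[0,0,-0.04,0,0,0],[0,0,-0.08,0,0,0],[0.075,0,0,0,0,0],[0.075,0,0,0,0,0],[0.075,0,0,0,0,0],[0.075,0,0,0,0,0],[0.075,0,0,0,0,0],[0,0,0,0,0,0]]}}

```text
time: 15.75
position: [0.4715, 0.0343, 0.0891]
ee_rot: [-0.002, -0.431, 0.902, 0.001]
force: [0.0, 1.1, 0.6]
gripper_width: -0.0001
grasp_force: 0.0
```

```bash
python3 st.py; python3 - <<'E'
from h import *
from station import bot
ms=bot.camera_model("scene"); im=bot.read_camera("scene"); cv2.imwrite("pics/s8.png",im); a=cv2.imread("pics/scene0.png")
u=np.array([.6252,.7804]); n=np.array([-.7804,.6252]); r=np.array([.4663,.0243])
g=cv2.cvtColor(im,cv2.COLOR_BGR2GRAY)
for l in (-15,0,15):
    print(l,[int(cv2.getRectSubPix(g,(1,1),tuple(map(float,proj(ms,[*(r+u*s/1e3+n*l/1e3),.0305]))))[0,0]) for s in range(-10,236,4)])
t=a[310:335,360:412]; res=cv2.matchTemplate(im[305:340,355:417],t,cv2.TM_CCOEFF_NORMED); print(cv2.minMaxLoc(res)[1::2])
for nm,(x0,y0,x1,y1) in dict(vit=(262,205,305,268),tab=(393,190,424,238),egg=(417,235,455,283),shaker=(287,255,320,306),mug=(236,303,305,405),spoon=(455,225,520,252)).items():
    res=cv2.matchTemplate(im[y0-5:y1+5,x0-5:x1+5],a[y0:y1,x0:x1],cv2.TM_CCOEFF_NORMED); print(nm,cv2.minMaxLoc(res)[1::2])
E
```

```text
15.75 s 11.0 lat 2.2 h 58.6 mm yaw -128.8744816586347 [ 0.0033  0.0028 -1.    ] F [0.01 1.08 0.62]
-15 [122, 116, 98, 140, 162, 156, 156, 155, 156, 156, 149, 141, 166, 159, 159, 159, 159, 159, 158, 155, 161, 155, 155, 155, 155, 155, 148, 139, 163, 159, 160, 160, 159, 160, 160, 151, 158, 155, 156, 156, 155, 155, 149, 149, 158, 154, 154, 154, 155, 154, 144, 135, 160, 159, 159, 159, 159, 159, 160, 110, 70, 68]
0 [117, 126, 120, 144, 160, 155, 156, 156, 157, 130, 107, 147, 167, 159, 159, 159, 159, 153, 101, 153, 159, 155, 155, 155, 156, 125, 107, 133, 164, 159, 159, 160, 160, 156, 89, 149, 157, 155, 155, 156, 156, 129, 108, 146, 154, 154, 154, 154, 155, 121, 115, 141, 161, 159, 159, 159, 159, 157, 88, 98, 69, 68]
15 [107, 115, 114, 155, 160, 155, 156, 156, 155, 156, 147, 141, 166, 159, 159, 159, 159, 159, 157, 156, 158, 155, 155, 155, 155, 155, 138, 147, 163, 159, 159, 159, 159, 159, 157, 159, 158, 156, 156, 156, 155, 155, 145, 151, 157, 154, 154, 154, 154, 155, 143, 147, 161, 159, 159, 159, 159, 159, 160, 94, 67, 68]
(0.671128511428833, (5, 6))
vit (0.9943739771842957, (5, 5))
tab (0.9997671842575073, (5, 5))
egg (0.999407947063446, (5, 5))
shaker (0.9994693994522095, (5, 5))
mug (0.9997826218605042, (5, 5))
spoon (0.9997052550315857, (5, 5))
```

All flaps look closed and the bystanders' positions are unchanged. Flaps 1, 3, 5 and 6 read about 155 in brightness against 159 for the others, so they may be tilted slightly. I'll re-press in order at each flap's outer part, starting with flap 1.

Emit:
{"op": "arm_command", "data": {"motion": [[-0.006,0,0.06,0,0,0],[0,0,0.04,0,0,0],[0,0,0.01,0,0,0],[0,0,0.004,0,0,0],[0,0,0.002,0,0,0],[0,0,0.001,0,0,0],[0,0,0,0,0,0]]}}

```text
time: 16.5
position: [0.4783, 0.0389, 0.032]
ee_rot: [0.001, -0.433, 0.901, -0.0]
force: [-0.2, -0.1, 0.6]
gripper_width: 0.0
grasp_force: 0.0
```

```bash
python3 st.py
```

```text
16.5 s 18.9 lat -0.2 h 1.5 mm yaw -128.6432779199533 [-0.0011 -0.0013 -1.    ] F [-0.17 -0.12  0.57]
```

Emit:
{"op": "arm_command", "data": {"motion": [[0,0,0.001,0,0,0],[0,0,0,0,0,0]]}}

```text
time: 16.7
position: [0.4777, 0.0388, 0.0311]
ee_rot: [0.0, -0.433, 0.901, -0.0]
force: [0.5, 0.4, 1.1]
gripper_width: 0.0002
grasp_force: 0.0
```

```bash
python3 st.py
```

```text
16.7 s 18.5 lat 0.2 h 0.6 mm yaw -128.65360455433483 [-5.e-04 -5.e-04 -1.e+00] F [0.48 0.37 1.14]
```

Emit:
{"op": "arm_command", "data": {"motion": [[0,0,0.001,0,0,0],[0,0,0,0,0,0]]}}

```text
time: 16.9
position: [0.4776, 0.0388, 0.0305]
ee_rot: [0.0, -0.433, 0.901, -0.0]
force: [-0.3, 0.4, 3.2]
gripper_width: -0.0003
grasp_force: 1.0
```

```bash
python3 st.py; cat > sh.py <<'E'
from h import *
from station import bot
ms=bot.camera_model("scene"); im=bot.read_camera("scene"); g=cv2.cvtColor(im,cv2.COLOR_BGR2GRAY)
u=np.array([.6252,.7804]); n=np.array([-.7804,.6252]); r=np.array([.4663,.0243])
for l in (-18,0,18): print(l,[[int(cv2.getRectSubPix(g,(1,1),tuple(map(float,proj(ms,[*(r+u*(32*k+s)/1e3+n*l/1e3),.0305]))))[0,0]) for s in (10,14,18)] for k in range(7)])
E
python3 sh.py
```

```text
16.9 s 18.4 lat 0.3 h 0.0 mm yaw -128.65567839571577 [-4.e-04 -3.e-04 -1.e+00] F [-0.28  0.41  3.21]
-18 [[94, 94, 92], [161, 161, 160], [156, 157, 156], [161, 161, 160], [156, 157, 157], [155, 155, 156], [161, 160, 161]]
0 [[69, 105, 105], [161, 161, 161], [156, 156, 156], [160, 161, 161], [157, 157, 157], [155, 155, 155], [161, 160, 161]]
18 [[38, 75, 162], [160, 160, 160], [156, 156, 156], [160, 161, 160], [157, 157, 156], [155, 155, 156], [160, 160, 160]]
```

Flap 1 is now shut at h=0 and its brightness has risen to 162. Flaps 2, 4 and 7 already read 160. Next is flap 3, hopping 10 mm above the shut flap 2.

Emit:
{"op": "arm_command", "data": {"motion": [[0,0,-0.02,0,0,0],[-0.064,0,0,0,0,0],[-0.064,0,0,0,0,0],[0,0,0.01,0,0,0],[0,0,0.004,0,0,0],[0,0,0.002,0,0,0],[0,0,0.002,0,0,0],[0,0,0.001,0,0,0]]}}

```text
time: 17.75
position: [0.5167, 0.0883, 0.0307]
ee_rot: [-0.0, -0.433, 0.901, 0.0]
force: [-0.9, 0.3, -0.6]
gripper_width: 0.0003
grasp_force: 0.0
```

Emit:
{"op": "arm_command", "data": {"motion": [[0,0,0.001,0,0,0],[0,0,0,0,0,0]]}}

```text
time: 17.95
position: [0.5168, 0.0883, 0.0305]
ee_rot: [-0.0, -0.433, 0.901, -0.0]
force: [-2.3, -1.3, 4.1]
gripper_width: -0.0004
grasp_force: 1.9
```

```bash
python3 st.py;  python3 sh.py
```

```text
17.95 s 81.6 lat 0.6 h 0.0 mm yaw -128.6823735439998 [ 9.e-04  1.e-04 -1.e+00] F [-2.29 -1.26  4.05]
-18 [[52, 33, 25], [26, 34, 71], [95, 96, 94], [163, 163, 163], [159, 159, 159], [157, 157, 157], [162, 163, 163]]
0 [[162, 165, 165], [18, 19, 16], [51, 88, 108], [163, 163, 163], [159, 159, 159], [158, 157, 158], [163, 163, 163]]
18 [[25, 20, 28], [21, 13, 14], [25, 38, 165], [163, 163, 163], [159, 159, 159], [158, 157, 158], [163, 163, 163]]
```

Flaps 1 and 3 are flat now (165). Flap 5 is next.

Emit:
{"op": "arm_command", "data": {"motion": [[0,0,-0.02,0,0,0],[-0.064,0,0,0,0,0],[-0.064,0,0,0,0,0],[0,0,0.01,0,0,0],[0,0,0.004,0,0,0],[0,0,0.002,0,0,0],[0,0,0.002,0,0,0],[0,0,0.001,0,0,0]]}}

```text
time: 18.8
position: [0.5567, 0.1382, 0.0308]
ee_rot: [-0.0, -0.433, 0.901, 0.0]
force: [0.3, -0.4, -0.1]
gripper_width: -0.0002
grasp_force: 0.0
```

Emit:
{"op": "arm_command", "data": {"motion": [[0,0,0.001,0,0,0],[0,0,0,0,0,0]]}}

```text
time: 19.0
position: [0.5569, 0.1383, 0.0306]
ee_rot: [-0.0, -0.433, 0.901, -0.0]
force: [-2.5, -0.6, 3.8]
gripper_width: -0.0
grasp_force: 1.6
```

```bash
python3 st.py;  python3 sh.py
```

```text
19.0 s 145.6 lat 0.6 h 0.1 mm yaw -128.67825387425432 [ 6.e-04 -0.e+00 -1.e+00] F [-2.53 -0.64  3.8 ]
-18 [[167, 167, 167], [167, 167, 169], [39, 39, 51], [29, 27, 28], [99, 99, 98], [162, 162, 162], [167, 167, 167]]
0 [[167, 167, 167], [35, 21, 21], [15, 74, 152], [18, 18, 19], [31, 72, 110], [162, 162, 162], [166, 166, 167]]
18 [[15, 15, 15], [18, 16, 16], [14, 12, 19], [27, 25, 21], [33, 42, 141], [162, 161, 162], [167, 167, 167]]
```

Now flap 6, 32 mm further on.

Emit:
{"op": "arm_command", "data": {"motion": [[0,0,-0.02,0,0,0],[-0.064,0,0,0,0,0],[0,0,0,0,0,0],[0,0,0.01,0,0,0],[0,0,0.004,0,0,0],[0,0,0.002,0,0,0],[0,0,0.002,0,0,0],[0,0,0.001,0,0,0]]}}

```text
time: 19.85
position: [0.5769, 0.1635, 0.0306]
ee_rot: [-0.0, -0.433, 0.901, 0.0]
force: [-0.1, 1.1, -0.1]
gripper_width: -0.0001
grasp_force: 0.0
```

Emit:
{"op": "arm_command", "data": {"motion": [[0,0,0.001,0,0,0],[0,0,0,0,0,0]]}}

```text
time: 20.05
position: [0.577, 0.1635, 0.0306]
ee_rot: [-0.0, -0.433, 0.901, -0.0]
force: [-1.6, -1.5, 3.3]
gripper_width: 0.0
grasp_force: 1.6
```

```bash
python3 st.py
```

```text
20.05 s 177.9 lat 0.6 h 0.1 mm yaw -128.65995857442005 [ 5.e-04 -0.e+00 -1.e+00] F [-1.62 -1.51  3.25]
```

Emit:
{"op": "arm_command", "data": {"motion": [[0,0,-0.05,0,0,0],[0,0,-0.1,0,0,0],[0,0,-0.1,0,0,0],[0.1,0,0,0,0,0],[0.1,0,0,0,0,0],[0.1,0,0,0,0,0],[0.1,0,0,0,0,0],[0.06,0,0,0,0,0]]}}

```text
time: 20.85
position: [0.4312, -0.0175, 0.1552]
ee_rot: [-0.0, -0.433, 0.902, -0.0]
force: [0.5, -0.9, 0.1]
gripper_width: 0.0001
grasp_force: 0.0
```

Emit:
{"op": "arm_command", "data": {"motion": [[0,0,0,0,0,0],[0,0,0,0,0,0]]}}

```text
time: 21.05
position: [0.434, -0.0161, 0.1556]
ee_rot: [0.001, -0.433, 0.902, -0.0]
force: [0.1, -0.1, 0.5]
gripper_width: 0.0002
grasp_force: 0.0
```

```bash
python3 st.py; python3 sh.py; python3 - <<'E'
from h import *
from station import bot
im=bot.read_camera("scene"); a=cv2.imread("pics/scene0.png")
for nm,(x0,y0,x1,y1) in dict(boxend=(362,318,408,335),vit=(262,205,305,268),tab=(393,190,424,238),egg=(417,235,455,283),shaker=(287,255,320,306),mug=(236,303,305,405),spoon=(455,225,520,252)).items():
    res=cv2.matchTemplate(im[y0-5:y1+5,x0-5:x1+5],a[y0:y1,x0:x1],cv2.TM_CCOEFF_NORMED); print(nm,cv2.minMaxLoc(res)[1::2])
E
```

```text
21.05 s -51.7 lat -0.0 h 125.1 mm yaw -128.73485138234184 [-1.2e-03 -8.0e-04 -1.0e+00] F [ 0.08 -0.08  0.55]
-18 [[153, 154, 154], [154, 154, 154], [154, 154, 154], [154, 153, 154], [153, 154, 154], [154, 154, 154], [154, 154, 154]]
0 [[154, 154, 154], [153, 153, 154], [154, 154, 154], [154, 154, 154], [154, 154, 153], [154, 153, 154], [154, 154, 154]]
18 [[153, 154, 154], [154, 154, 154], [153, 154, 154], [154, 154, 154], [154, 154, 154], [154, 154, 154], [154, 153, 154]]
boxend (0.9923842549324036, (5, 5))
vit (0.9943990707397461, (5, 5))
tab (0.9997603297233582, (5, 5))
egg (0.9993489384651184, (5, 5))
shaker (0.9994706511497498, (5, 5))
mug (0.9997771978378296, (5, 5))
spoon (0.9997026920318604, (5, 5))
```

All seven flaps now have identical shading, so they lie flat. The box and bystanders have not moved and the robot is clear, so I'm handing in.

```bash
python3 -c "
from station import bot
print(bot.close_job())"
```

```text
the job is handed in; nothing more can be done
None
```

All seven flaps were pushed down in order from first to seventh and lie flat; flaps 1, 3, 5 and 6 stayed very slightly raised on the first pass and were pressed fully shut on a second, and by camera check the box and everything around it stayed put; handed in at about 21 s.

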